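Hang a lipped parts bin on the louvred rail and slide it up to the stop

ROBOT

A 7-joint arm with a two-finger parallel gripper is mounted at the origin on the work surface. World frame = base frame: x ahead of the robot, y to its left, z up, the work surface at z = 0. Lengths are in mm, angles in rad, forces in N, time in s.
With the tool pointing down it reaches from about 400 to 875 mm from the base axis. Payload 4.4 kg.
Tool frame: the origin (TCP) lies midway between the tips of the shut fingers; the grasp point (between the pads) lies ctrl.grip_depth behind it (ctrl.grip_depth is the distance from the TCP to the grasp point, in mm); z points along the fingers, y is the line along which they close (so a half turn about z gives the same grasp; the last joint's range is limited). The gripper opens to 85 mm and grips with 20 to 120 N. Pads are 22 mm wide; open, the fingers measure 114 mm over their backs; the gripper's body (76 mm by 85 mm) begins 54 mm behind the grasp point. The pads swing forward as they close: fully open they stand 13 mm farther back than shut.
Start: joints at [1.16, 0.628, 0.038, 1.517, -0.027, 0.996, -0.02], TCP at [219.733, -611.748, 231.313] pointing down, gripper open.
Joint ranges: [-3.06, 3.06], [-0.37, 2.12], [-1.25, 1.32], [0.18, 2.47], [-1.1, 4.24], [0.23, 1.98], [-2.94, 2.94]. Speed limits (rad/s): [2.57, 2.57, 3.14, 3.14, 3.14, 3.14, 3.14].

INTERFACE

Orientations are given as [roll, pitch, yaw] about the fixed x, y, z axes, in that order (R = Rz(yaw) Ry(pitch) Rx(roll)).
In Python, from cell import ctrl gives the robot as it stands.
- The arm moves only by the tool carry_out, never from a script. Its argument "deltas" is one flat list of numbers, 7 for each row, row after row: the turn, a rotation vector about the tool's x, y, z in degrees, then the shift along the tool's x, y, z in m, then the closure, from -1 (fully open) to 1 (shut). In form: [wx, wy, wz, dx, dy, dz, claw, wx, wy, wz, dx, dy, dz, claw, ...]. A call has 1 to 12 rows; each row shifts and turns the commanded pose from where the row before left it, along the tool's axes as they then stand; what a row does not reach is not made up. A row lasts 1/8 s, in which the tool goes at most 62.5 mm and 10.7 degrees, less where a joint would pass 70% of its speed; a pose out of reach is approached as far as the arm can. A call with a gripper value outside its range is refused whole. The fingers move at their own pace and stop on an object; the grip force is fixed at half the most. Time passes only in rows, so rows that do not move let the fingers close. It gives the time, the measured TCP pose, the force, the opening and the grip force at its end, in the units of the state.
- ctrl.read_state(): the state, without advancing time (a new reading comes with each control period).
- ctrl.get_image(name): name is "scene" or "side" or "wrist"; returns the picture (480x640x3 uint8, red, green, blue); there is no depth.
- ctrl.calibration(name): a dict with "mtx" (3x3 intrinsics, pixels), "R" (3x3) and "t" (3): a world point X has camera coordinates R X + t. Camera axes: x right, y down, z forward; pixel columns grow to the right and rows downward; lengths in mm; the calibration is good to about 2 mm. A picture is of the moment at which its call begins: read the wrist's pose just before it. calibration takes no time and is no camera call; for the wrist camera it gives the pose at the moment of the call.
- ctrl.finish_job(): hands the job in; it is judged then, once.
The state is a dict: "clock": time; "qpos": joint angles; "qd": joint speeds; "tau": joint torques, N m; "eef_pos": TCP position; "tool_rot": TCP orientation; "force": force on the tool from outside, world axes, zero at the start; "torque": the same for the moment, N m; "width": finger opening in mm; "gripper_force": force on a finger pad.
Only numpy, scipy, OpenCV 4.12 (cv2) and the standard library are available. Lean on these libraries where they do the work, as an engineer would, in place of code of your own. Each camera call takes 0.05 s, during which the arm holds its last target. There are 200 camera calls.

TASK

Pick up the loose parts bin that has a hooked lip along its back edge, keep it level so that its spacers stay inside, and hang it on the louvred panel: lip over the upturned rail, lowered gently until the lip is fully caught, a few centimetres to the right of the clamp stop. Then slide the hanging bin left along the rail until it presses lightly against the stop, and let go. Never ram the bin against panel, rail or stop (keep every push under 40 N), and leave everything else on the bench where it is.

Things in the scene. Friction and masses are not known exactly. Their poses are not given: they have to be found in the camera images.
- bin: Grey open bin, 100 long (x) x 60 wide (y) x 55 high, walls 4, 0.13 to 0.2 kg plus three 30 g spacers. Origin: centre of its underside; z up, +x towards the back edge with the lip. Grip it across its plain sides (60 wide) at mid length, x = 0.
- bin_lip (a point): Middle of the foot of the bin's lip (bin frame x 60, z 37). Lip: from the back wall's rim (outer face x = 50) a web 4 thick, z 51 to 55, reaches to x = 62; from it a flange 4 thick, x 58 to 62, hangs to z = 37. Between wall and flange: a slot 8 wide, 14 deep, open below, over the whole 60 width.
- stand: Yellow foot, fixed, carrying an upright louvred steel panel 380 wide, 13 to 160 high. Origin on the bench under the middle of the panel's nominal front face; z up, -x out of the face to the robot, +y to the robot's left. The panel is bolted through slots: it really stands up to 5 mm nearer or farther along x than stand and rail poses say. A like bin, part of the panel, hangs at y -170 to -110.
- rail_top (a point): Stand frame x -9.5, y 0, z 150: nominal top middle of the target rail's tongue. Rail, y -180 to 180: solid apron from panel face out to x = -14.5, z 93 to 133; on it the upturned tongue, x -11 to -8, top z 150; behind it a groove 8 wide, floor z 133. Heights are true; x is off with the panel by up to 5 mm either way. It does not give below 40 N.
- rail_hang (a point): Stand frame x -65, y 0, z 99: nominal place (any y) of the bin's origin when hung, web resting on the tongue; real x up to 5 off. With the bin level and its underside at z 116 to 126, push in +x until its back wall touches the apron: the flange is then behind the tongue, and the bin can be lowered, sliding down the apron, till the web rests.
- stop: Dark steel clamp stop, fixed on the target rail, 12 thick. Axes parallel to the stand's; origin at bench height, at the stand's x, mid thickness: its right face, that the bin must meet, is at y = -6. Block x -26 to -2, z 139 to 165; a strap over the panel's top edge reaches z 169. A bin touching it has its origin at y = -36 in this frame.
- spacer0: Loose turned steel spacer, 18 diameter x 25 high, 30 g, standing in the bin. Origin: centre of its underside.
- spacer1: Loose turned steel spacer, 18 diameter x 25 high, 30 g, standing in the bin. Origin: centre of its underside.
- spacer2: Loose turned steel spacer, 18 diameter x 25 high, 30 g, standing in the bin. Origin: centre of its underside.
- tray: Bystander: grey open tray without any lip, 100 x 60 x 45, on the bench. Origin: centre of its underside.
- square_plate: Bystander: steel plate 90 x 90 x 8 with nine holes. Origin: centre of its underside.
- round_plate: Bystander: round steel plate, 90 diameter x 8. Origin: centre of its underside.
- bracket: Bystander: aluminium angle 110 long, foot 40, upright 40 high. Origin: under the middle of its foot.
- bolt0: Bystander: dark bolt standing on its head (26 diameter), 45 high. Origin: centre of its underside.
- bolt1: Bystander: dark bolt standing on its head (26 diameter), 45 high. Origin: centre of its underside.
- wrench: Bystander: wrench, 160 long, lying flat. Origin: under its middle.
Mind the look-alikes: they are no part of the job. Leave any blue or orange look-alike of the bin alone.

How it is judged (in metres and radians):
On the way, in this order (a step that is already met when the one before it is completed fails the run):
1. the bin hangs on the rail, lip fully caught, level and square, at least 8 mm short of the stop (x of bin in the frame of stand between -0.08 and -0.056 m and z of bin in the frame of stand between 0.091 and 0.105 m and angle between bin's own z axis and vertical below 0.12 rad and angle between the x axis of bin and the x axis of stand, either way round below 0.12 rad and y of bin in the frame of stop below -0.044 m), for 0.2 s.
2. still hooked, the bin presses against the stop (over 1 N) (x of bin in the frame of stand between -0.08 and -0.056 m and z of bin in the frame of stand between 0.091 and 0.105 m and angle between bin's own z axis and vertical below 0.12 rad and angle between the x axis of bin and the x axis of stand, either way round below 0.12 rad and contact force between bin and stop above 1 N), for 0.1 s.
At the end, for the whole second after the job is handed in: The bin hangs at rest on the rail with its lip behind the tongue: origin 91 to 105 mm above the bench and 56 to 80 mm in front of the stand's origin, within 0.12 rad of level and of square to the panel, within 4 mm of the stop on its right side, all three spacers still in it, released (x of bin in the frame of stand between -0.08 and -0.056 m and z of bin in the frame of stand between 0.091 and 0.105 m and angle between bin's own z axis and vertical below 0.12 rad and angle between the x axis of bin and the x axis of stand, either way round below 0.12 rad and y of bin in the frame of stop between -0.04 and -0.031 m and distance between each of spacer0, spacer1, spacer2 and bin below 0.075 m and contact force between bin and stand above 0.5 N and linear speed of bin below 0.02 m/s and angular speed of bin below 0.2 rad/s); the robot touches nothing.
It fails at once if the bin rams panel or rail (over 40 N) (contact force between bin and stand above 40 N).
It fails at once if the bin rams the stop (over 40 N) (contact force between bin and stop above 40 N).
It fails at once if the bin is tipped by more than 0.6 rad (angle between bin's own z axis and vertical above 0.6 rad).
It fails at once if a bystander is shifted by more than 20 mm (distance of any of tray, square_plate, round_plate, bracket, bolt0, bolt1, wrench from where it was at the start of the episode above 0.02 m).
It also fails if it takes over 61 s, if anything falls off the work surface, if the arm or the gripper's body presses on something with over 40 N, if the wrist force passes 120 N, or if a joint passes its speed limit or range.

## Working session

There is one attempt and no reset: what is moved stays moved. The work goes in short steps, Python scripts to look and compute and a tool call to move; the robot and the scene stay as the last step left them, time stands still between calls to the robot, and variables do not carry over. Pictures are saved under pics/ and viewed, at most 10 in all, crops included, and the job is handed in when it is done.

Besides the shell and the picture viewer there is one more tool, called in YAML: its name, and indented under it one key for each argument. carry_out: Moves the arm, as the interface text tells. Its arguments: {"type":"object","properties":{"deltas":{"type":"array"}},"required":["deltas"]}

```bash
mkdir -p pics; python3 - <<'E'
from cell import ctrl
import cv2,numpy as np
s=ctrl.read_state();print(s['clock'],s['eef_pos'],s['tool_rot'],s['width'],s['force'],ctrl.grip_depth)
for n in ['scene','side']:
    im=ctrl.get_image(n);cv2.imwrite(f'pics/{n}0.png',im[:,:,::-1]);c=ctrl.calibration(n)
    print(n,c['mtx'].tolist(),(-c['R'].T@c['t']).round().tolist(),c['R'].round(2).tolist())
E
```

```text
0.0 [ 219.49602155 -611.14650941  230.37307345] [-3.13964804e+00  6.05280455e-05  3.44796406e-01] 85.39467133259052 [-0.00953106 -0.54324837 -0.72676332] 18.700000000000003
scene [[585.319545424239, 0.0, 327.40525189609576], [0.0, 585.319545424239, 237.2839384043221], [0.0, 0.0, 1.0]] [1125.0, -937.0, 1111.0] [[0.84, 0.55, 0.01], [0.36, -0.53, -0.77], [-0.41, 0.65, -0.64]]
side [[517.0117496426285, 0.0, 314.73091714178815], [0.0, 517.0117496426285, 243.7774960354138], [0.0, 0.0, 1.0]] [174.0, -571.0, 862.0] [[0.89, -0.46, -0.01], [-0.34, -0.65, -0.68], [0.3, 0.61, -0.73]]
```

View pics/scene0.png

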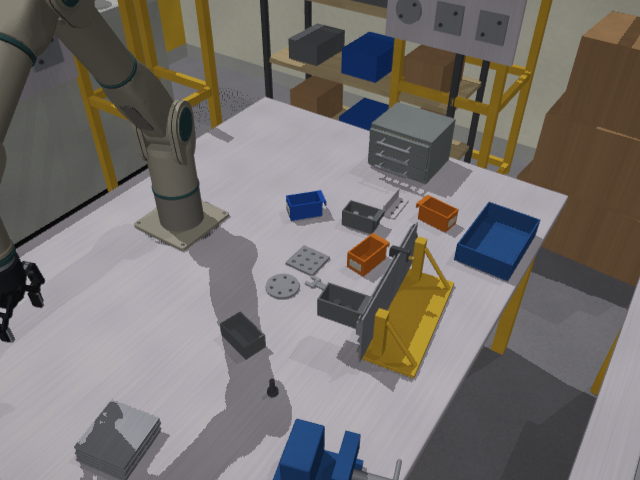

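View pics/side0.png

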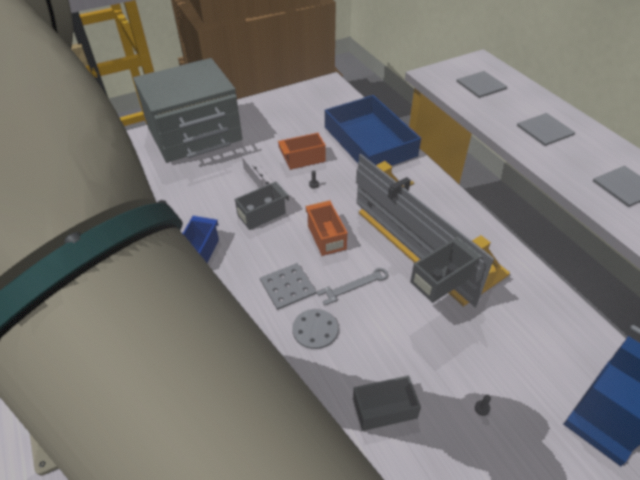

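Scene view: the grey boxes are at (360,215), (243,335), and (343,305), the last hanging on the panel. Blue is at (305,205), orange at (368,255) and (438,213). In the side view, the box at (260,205) has round spacers in it and the one at (385,402) is an empty tray, so I choose (360,215) in scene. I'll check that with a close crop.

```bash
python3 - <<'E'
import cv2,numpy as np
a=cv2.imread('pics/scene0.png')[180:240,325:425];b=cv2.imread('pics/side0.png')[150:240,215:335]
p=cv2.imread('pics/scene0.png')[215:365,310:430]
q=cv2.imread('pics/side0.png')[150:310,345:515]
r=lambda i,w,h:cv2.resize(i,(w,h),interpolation=cv2.INTER_CUBIC)
cv2.imwrite('pics/crop.png',np.vstack([np.hstack([r(a,400,240),r(b,400,300)[:240]]),np.hstack([r(p,400,360)[:360],r(q,400,360)])]))
E
```

```text
(no output)
```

View pics/crop.png

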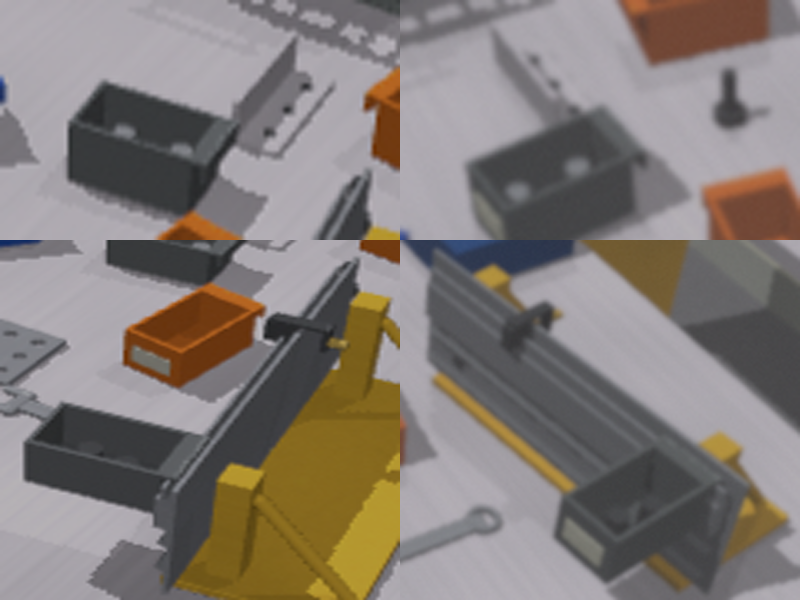

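The crop confirms it. The box at scene (360,215) / side (260,205) holds spacers and has a lip on its right end. The stop is at side (397,187), and the panel's top edge runs from (358,155) to (491,260).

```bash
cat > h.py <<'E'
from cell import ctrl
import numpy as np,cv2
def plane(c,uv,z):
    d=c['R'].T@np.linalg.inv(c['mtx'])@[uv[0],uv[1],1]; o=-c['R'].T@c['t']
    return o+d*(z-o[2])/d[2]
def tri(cs,uvs):
    P=[c['mtx']@np.c_[c['R'],c['t']] for c in cs]
    X=cv2.triangulatePoints(P[0],P[1],np.array(uvs[0],float),np.array(uvs[1],float))[:,0];return X[:3]/X[3]
E
python3 - <<'E'
from h import *
C=ctrl.calibration('scene');S=ctrl.calibration('side')
np.set_printoptions(precision=1,suppress=True)
print('scene panel',plane(C,(416.5,224),160),plane(C,(361,321),160))
print('side panel',plane(S,(357.8,154.4),160),plane(S,(491.6,259.8),160))
for n,a in dict(fl=(350.5,200.5),fr=(342.5,210.5),lipR=(377.5,220.5),lipL=(384.5,210.5)).items(): print('scene',n,plane(C,a,55))
for n,a in dict(fl=(236,199.5),fr=(247,213),lipL=(275.5,183),lipR=(288,197)).items(): print('side',n,plane(S,a,55))
# grey mask contour of bin top: brightness check of stop dark block
print('stop scene top',plane(C,(310+270/3.333,215+(322-240)/2.4),165),plane(C,(310+330/3.333,215+(345-240)/2.4),165))
print('stop side',plane(S,(345+(510-400)/2.353,150+(322-240)/2.25),165),plane(S,(345+(550-400)/2.353,150+(308-240)/2.25),165))
print('tray scene',plane(C,(243,330),40),'side',plane(S,(385,395),40))
E
```

```text
scene panel [675.5 196.5 160. ] [ 727.2 -174.8  160. ]
side panel [668.5 206.5 160. ] [ 723.7 -170.6  160. ]
scene fl [407.2 312.3  55. ]
scene fr [413.7 256.1  55. ]
scene lipR [523.9 272.6  55. ]
scene lipL [517.5 326.3  55. ]
side fl [408.1 309.9  55. ]
side fr [413.6 255.8  55. ]
side lipL [513.1 320.1  55. ]
side lipR [518.3 260.8  55. ]
stop scene top [670.4  65.5 165. ] [723.5  58.7 165. ]
stop side [672.1  76.5 165. ] [713.6  76.4 165. ]
tray scene [ 456.8 -260.5   40. ] side [ 456.8 -255.9   40. ]
```

Measured in mm and rad: the bin is at about (460,289) with yaw 0.11. The stand is at about (699,14) with yaw 0.143. The stop is near (690,70), to be refined from close by. I'm moving now.

carry_out:
  deltas: [0,0,6.75,0,0,0,-1,0,0,6.75,0,0,0,-1,0,0,0,0.032,-0.038,-0.003,-1,0,0,0,0.032,-0.038,-0.003,-1,0,0,0,0.032,-0.038,-0.003,-1,0,0,0,0.032,-0.038,-0.003,-1,0,0,0,0.032,-0.038,-0.003,-1,0,0,0,0.032,-0.038,-0.003,-1,0,0,0,0.032,-0.038,-0.003,-1,0,0,0,0.032,-0.038,-0.003,-1,0,0,0,0.032,-0.038,-0.003,-1,0,0,0,0.032,-0.038,-0.003,-1]

```text
clock: 1.6
eef_pos: [497.0, -197.7, 261.2]
tool_rot: [-3.141, 0.0, 0.109]
force: [0.7, -0.1, -0.6]
width: 85.9
gripper_force: 0.0
```

carry_out:
  deltas: [0,0,0,0,-0.05,0,-1,0,0,0,0,-0.05,0,-1,0,0,0,0,-0.05,0,-1,0,0,0,0,-0.05,0,-1,0,0,0,0,-0.05,0,-1,0,0,0,0,-0.05,0,-1,0,0,0,0,-0.05,0,-1,0,0,0,0,-0.05,0,-1,0,0,0,0,-0.05,0,-1,0,0,0,0,0,0,-1]

```text
clock: 2.85
eef_pos: [445.8, 252.9, 260.9]
tool_rot: [-3.139, 0.001, 0.117]
force: [0.8, -0.3, -0.5]
width: 85.1
gripper_force: 0.0
```

```bash
python3 - <<'E'
from h import *
s=ctrl.read_state();c=ctrl.calibration('wrist');im=ctrl.get_image('wrist');cv2.imwrite('pics/w1.png',im[:,:,::-1])
np.savez('w1.npz',**c);print(s['eef_pos'],s['tool_rot'],-c['R'].T@c['t'],s['qpos'])
np.save('side1.npy',ctrl.get_image('side'));np.save('scene1.npy',ctrl.get_image('scene'))
E
```

```text
[445.84624653 252.9450994  260.93400151] [-3.13930558e+00  6.64697738e-04  1.16993773e-01] [529.32775756 261.73087131 404.70737468] [-0.5440057   0.3956907  -0.03517904  1.85798196  0.01445558  0.88777268
 -2.03939049]
```

View pics/w1.png

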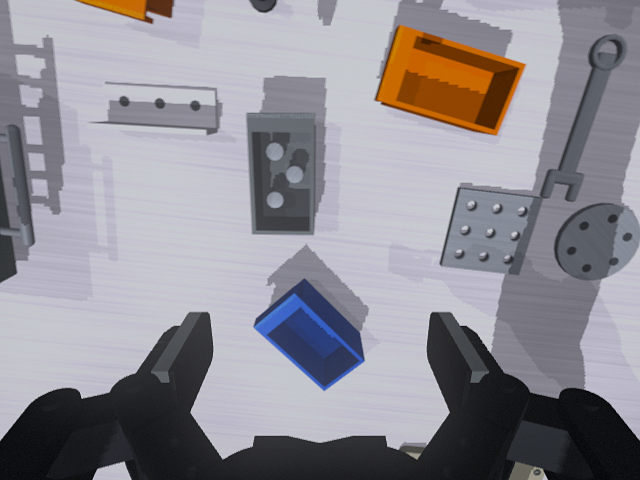

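Wrist view: the bin rim corners are at (253,235), (314,235), (315,113) and (247,113), with three spacers inside. The lip is at the far end. The bracket sits to the left at (160,108), clear of mid length.

```bash
python3 - <<'E'
from h import *
np.set_printoptions(precision=1,suppress=True)
c=dict(np.load('w1.npz'))
P=[plane(c,p,55) for p in [(253,235),(314,235),(315,113),(247,113)]]
for p in P: print(p)
fm=(P[0]+P[1])/2;lm=(P[2]+P[3])/2;d=lm-fm;print('len',np.linalg.norm(d),'yaw',np.arctan2(d[1],d[0]));u=d/np.linalg.norm(d)
print('origin from front',fm+50*u,'from lip',lm-62*u)
print('bracket foot end', plane(c,(218,130),3))
E
```

```text
[404.  313.2  55. ]
[410.9 254.3  55. ]
[523.2 265.9  55. ]
[516.3 325.1  55. ]
len 112.85865431674512 yaw 0.1043290277788719
origin from front [457.2 289.   55. ] from lip [458.  289.1  55. ]
bracket foot end [494.4 363.1   3. ]
```

carry_out:
  deltas: [0,0,0,0.016,-0.034,0,-1,0,0,0,0,0,0.04,-1,0,0,0,0,0,0.04,-1,0,0,0,0,0,0.04,-1,0,0,0,0,0,0.04,-1,0,0,0,0,0,0,-1,0,0,0,0,0,0,-1]

```text
clock: 3.88
eef_pos: [460.8, 283.2, 102.5]
tool_rot: [-3.141, -0.002, 0.108]
force: [0.2, -0.5, 0.7]
width: 85.3
gripper_force: 0.0
```

```bash
python3 - <<'E'
from h import *
s=ctrl.read_state();c=ctrl.calibration('wrist');im=ctrl.get_image('wrist');cv2.imwrite('pics/w2.png',im[:,:,::-1])
np.savez('w2.npz',**c);print(s['eef_pos'],s['tool_rot'],s['force'])
E
```

```text
[460.7608382  283.15458267 102.51758016] [-3.14132592e+00 -1.57642237e-03  1.07528314e-01] [ 0.21080412 -0.532997    0.7289172 ]
```

View pics/w2.png

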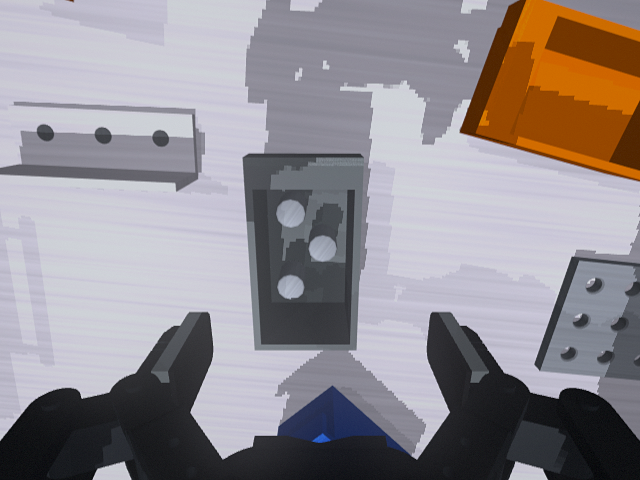

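The bin's front rim corners are at (255,349) and (356,349), and the lip edge runs from (244,156) to (364,156). It is nearly centred between the fingers.

```bash
python3 - <<'E'
from h import *
np.set_printoptions(precision=1,suppress=True)
c=dict(np.load('w2.npz'))
P=[plane(c,p,55) for p in [(255,349),(356,349),(364,156),(244,156)]]
for p in P: print(p)
fm=(P[0]+P[1])/2;lm=(P[2]+P[3])/2;d=lm-fm;print('len',np.linalg.norm(d),'yaw',np.arctan2(d[1],d[0]));u=d/np.linalg.norm(d)
o=(fm+50*u+lm-62*u)/2;print('origin',o)
s=ctrl.read_state();a=s['tool_rot'][2];e=(o-s['eef_pos'])[:2];print('tool dx,dy',e@[np.cos(a),np.sin(a)],e@[np.sin(a),-np.cos(a)])
E
```

```text
[404.9 315.2  55. ]
[411.3 255.6  55. ]
[523.4 267.1  55. ]
[517.1 326.4  55. ]
len 112.74883649125078 yaw 0.10111453386794343
origin [458.2 290.5  55. ]
tool dx,dy -2.0174431021832784 -7.04567521197933
```

carry_out:
  deltas: [0,0,0,-0.002,-0.007,0,-1,0,0,0,0,0,0.03,-1,0,0,0,0,0,0.03,-1,0,0,0,0,0,0.024,-1,0,0,0,0,0,0,-1,0,0,0,0,0,0,1,0,0,0,0,0,0,1,0,0,0,0,0,0,1,0,0,0,0,0,0,1,0,0,0,0,0,0,1,0,0,0,0,0,0,1]

```text
clock: 5.3
eef_pos: [457.8, 291.3, 19.0]
tool_rot: [-3.14, -0.003, 0.109]
force: [0.0, 0.3, 7.0]
width: 59.0
gripper_force: 66.0
```

carry_out:
  deltas: [0,0,0,0,0,-0.01,1,0,0,0,0,0,-0.02,1,0,0,0,0,0,-0.03,1,0,0,0,0,0,-0.04,1,0,0,0,0,0,-0.04,1,0,0,0,0,0,-0.04,1,0,0,0,0,0,-0.03,1,0,0,0,0,0,-0.015,1,0,0,0,0,0,0,1]

```text
clock: 6.42
eef_pos: [457.0, 290.5, 243.0]
tool_rot: [-3.141, -0.001, 0.109]
force: [-0.9, -0.5, -3.6]
width: 59.1
gripper_force: 65.2
```

carry_out:
  deltas: [0,0,0,0.002,0.015,0,1,0,0,0,0.004,0.03,0,1,0,0,0,0.005,0.035,0,1,0,0,0,0.005,0.035,0,1,0,0,0,0.005,0.035,0,1,0,0,0,0.005,0.035,0,1,0,0,0,0.005,0.035,0,1,0,0,0,0.005,0.035,0,1,0,0,0,0.005,0.03,0,1,0,0,0,0.003,0.02,0,1,0,0,0,0.001,0.01,0,1,0,0,0,0,0,0,1]

```text
clock: 7.92
eef_pos: [535.2, -18.7, 241.5]
tool_rot: [3.142, 0.002, 0.108]
force: [-0.2, -0.2, -3.1]
width: 59.4
gripper_force: 65.3
```

```bash
python3 - <<'E'
from h import *
s=ctrl.read_state();c=ctrl.calibration('wrist');im=ctrl.get_image('wrist');cv2.imwrite('pics/w3.png',im[:,:,::-1])
np.savez('w3.npz',**c);print(s['eef_pos'],s['tool_rot'],s['force'],s['width'],s['torque'])
E
```

```text
[535.18343793 -18.67230945 241.47396462] [3.14158911e+00 1.93306486e-03 1.07593418e-01] [-0.17830885 -0.20134964 -3.14378571] 59.37338527182039 [0.07605584 0.02990952 0.01003638]
```

View pics/w3.png

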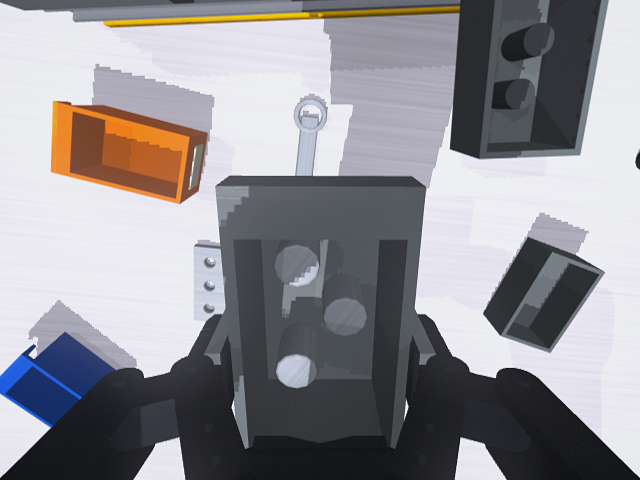

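The bin is held level with all three spacers inside. The panel is just at the top of the frame, so I go forward and up. The bin underside is above the panel top, so this is safe.

carry_out:
  deltas: [0,0,0,0.01,0,-0.01,1,0,0,0,0.02,0,-0.02,1,0,0,0,0.02,0,-0.02,1,0,0,0,0.02,0,-0.01,1,0,0,0,0.01,0,0,1,0,0,0,0,0,0,1,0,0,0,0,0,0,1]

```text
clock: 8.85
eef_pos: [614.1, -8.9, 301.4]
tool_rot: [-3.141, 0.003, 0.109]
force: [0.3, 0.6, -3.2]
width: 59.2
gripper_force: 65.2
```

```bash
python3 - <<'E'
from h import *
s=ctrl.read_state();c=ctrl.calibration('wrist');im=ctrl.get_image('wrist');cv2.imwrite('pics/w4.png',im[:,:,::-1])
np.savez('w4.npz',**c);print(s['eef_pos'],s['tool_rot'],s['force'],s['width'])
E
```

```text
[614.12903486  -8.92885211 301.42601533] [-3.14136967e+00  2.52708774e-03  1.09407890e-01] [ 0.26448062  0.60084222 -3.18781572] 59.20659556249831
```

View pics/w4.png

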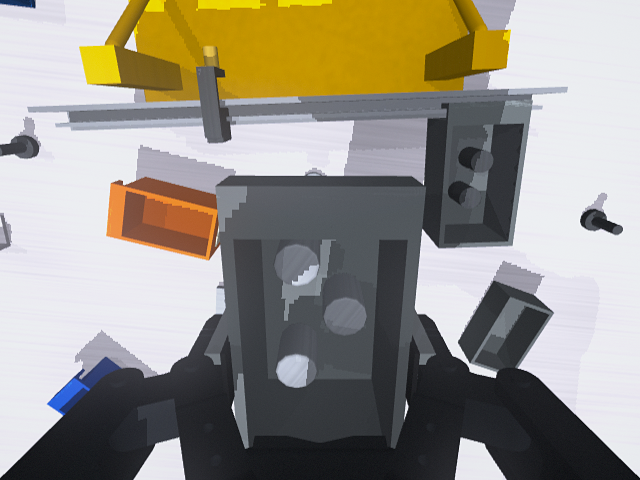

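```bash
python3 - <<'E'
import cv2,numpy as np
i=cv2.imread('pics/w4.png')
a=cv2.resize(i[30:160,165:265],(430,559),interpolation=cv2.INTER_CUBIC)
b=cv2.resize(i[80:140,20:110],(370,247),interpolation=cv2.INTER_CUBIC)
d=cv2.resize(i[75:135,490:580],(370,247),interpolation=cv2.INTER_CUBIC)
r=np.zeros((559,370,3),np.uint8);r[:247]=b;r[260:507]=d
cv2.imwrite('pics/w4c.png',np.hstack([a,r]))
E
```

```text
(no output)
```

View pics/w4c.png

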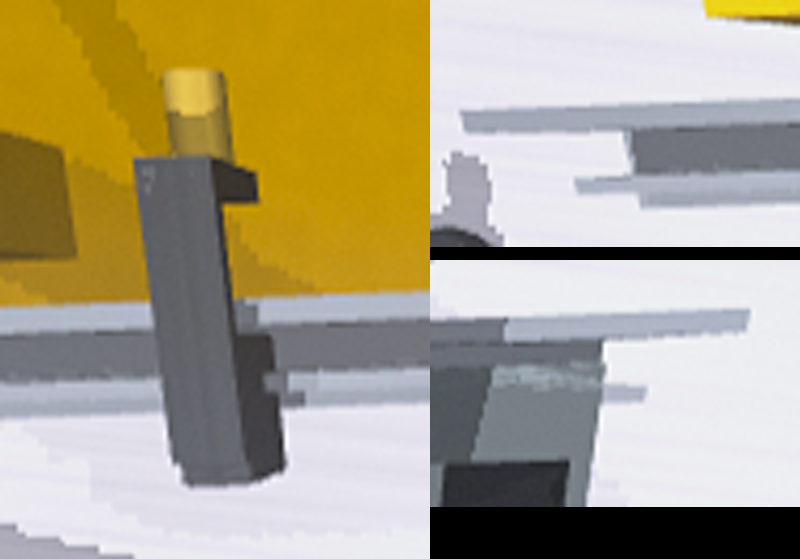

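```bash
python3 - <<'E'
from h import *
np.set_printoptions(precision=1,suppress=True)
c=dict(np.load('w4.npz'))
L=plane(c,(28.8,112.1),160);R=plane(c,(567.4,92),160);T1=plane(c,(55.8,126.9),150);T2=plane(c,(542.3,109.1),150)
for n,a,b in(('panel',L,R),('tongue',T1,T2)):
    d=a-b;print(n,a,b,np.linalg.norm(d),'yaw',np.arctan2(-d[0],d[1]),'mid',(a+b)/2)
yaw=np.arctan2(-(L-R)[0],(L-R)[1]);xs=np.array([np.cos(yaw),np.sin(yaw),0]);ys=np.array([-np.sin(yaw),np.cos(yaw),0]);m=(L+R)/2
print('tongue-front mid in panel frame',((T1+T2)/2-m)@xs,((T1+T2)/2-m)@ys)
for n,p,z in(('FL',(207.6,142.8),165),('FR',(222.2,141.2),165),('BL',(195.9,66.7),169),('BR',(214.3,66.7),169)):
    q=plane(c,p,z)-m;print(n,q@xs,q@ys)
s=ctrl.read_state();e=s['eef_pos']-m;print('tcp in panel frame',e@xs,e@ys,s['eef_pos'][2],s['tool_rot'],yaw)
# held bin: rim corners assume rim z = tcp+36
for z in(34,36,38):
    P=[plane(c,p,s['eef_pos'][2]+z) for p in[(216,187),(425,187)]];h=(P[0]+P[1])/2;w=P[0]-P[1];print(z,np.linalg.norm(w),np.arctan2(-w[0],w[1]),(h-s['eef_pos']))
E
```

```text
panel [670.9 205.5 160. ] [ 725.5 -172.2  160. ] 381.6304844876214 yaw 0.14353057404765215 mid [698.2  16.6 160. ]
tongue [661.4 194.1 150. ] [ 713.1 -163.7  150. ] 361.4813246491547 yaw 0.1433128267139426 mid [687.3  15.2 150. ]
tongue-front mid in panel frame -11.064524171776686 0.18531599323197767
FL -25.336499200899798 64.63904165306101
FR -24.58908806920598 54.01202090578789
BL 24.461756797454726 64.75574483061209
BR 24.030882049108087 52.50472339279556
tcp in panel frame -86.7559089930605 -13.422217269876935 301.6859842487065 [-3.1  0.   0.1] 0.14353057404765215
34 60.94894748293193 0.10849911443339733 [61.3  6.  34. ]
36 59.83422551137554 0.1084991144333952 [61.7  6.  36. ]
38 58.719503539819186 0.10849911443339685 [62.1  6.1 38. ]
```

The stand and stop are measured directly: panel face mid (698.2,16.6), yaw 0.1435, stop centre at y≈59. The held bin will come in about 36 mm short of the stop. I square up, back off 14 mm and lower to the entry height.

carry_out:
  deltas: [0,0,-2,-0.014,0,0,1,0,0,0,0,0,0.015,1,0,0,0,0,0,0.025,1,0,0,0,0,0,0.03,1,0,0,0,0,0,0.03,1,0,0,0,0,0,0.03,1,0,0,0,0,0,0.02,1,0,0,0,0,0,0.01,1,0,0,0,0,0,0,1,0,0,0,0,0,0,1]

```text
clock: 10.15
eef_pos: [602.2, -10.6, 143.1]
tool_rot: [3.141, -0.002, 0.144]
force: [-0.1, 0.2, -2.7]
width: 59.1
gripper_force: 65.2
```

```bash
cat > st.py <<'E'
from h import *
np.set_printoptions(precision=2,suppress=True)
m=np.array([698.2,16.6,0]);y=.1435;xs=np.array([np.cos(y),np.sin(y),0]);ys=np.array([-np.sin(y),np.cos(y),0])
s=ctrl.read_state();e=s['eef_pos']-m;print(s['clock'],'tcp panel xyz',e@xs,e@ys,e[2],'rot',s['tool_rot'],'F panel',s['force']@xs,s['force']@ys,s['force'][2],'w',s['width'],s['torque'])
E
python3 st.py
```

```text
10.15 tcp panel xyz -98.86743859484498 -13.207756614408302 143.05644089033254 rot [ 3.14 -0.    0.14] F panel -0.06326939602689999 0.20351123859481646 -2.6614975337938644 w 59.100783070409115 [ 0.01 -0.06 -0.01]
```

carry_out:
  deltas: [0,0,0,0,0,0.002,1,0,0,0,0.007,0,0,1,0,0,0,0.007,0,0,1,0,0,0,0.007,0,0,1,0,0,0,0.005,0,0,1,0,0,0,0.002,0,0,1,0,0,0,0,0,0,1,0,0,0,0,0,0,1]

```text
clock: 11.15
eef_pos: [629.0, -6.6, 140.3]
tool_rot: [-3.142, 0.0, 0.144]
force: [-0.2, -0.5, -3.4]
width: 59.3
gripper_force: 65.2
```

```bash
python3 st.py
```

```text
11.15 tcp panel xyz -71.85903569506429 -13.085578895686202 140.27712244156933 rot [-3.14  0.    0.14] F panel -0.29724278624334305 -0.4230607949408595 -3.3816502749533512 w 59.28889874656042 [-0.06  0.01 -0.01]
```

Contact is expected about 7 mm on, so I go in small steps.

carry_out:
  deltas: [0,0,0,0.002,0,0,1,0,0,0,0.001,0,0,1,0,0,0,0.001,0,0,1,0,0,0,0.001,0,0,1,0,0,0,0,0,0,1,0,0,0,0,0,0,1]

```text
clock: 11.9
eef_pos: [634.1, -5.9, 140.3]
tool_rot: [-3.142, 0.0, 0.144]
force: [0.0, 0.3, -3.7]
width: 59.0
gripper_force: 65.2
```

carry_out:
  deltas: [0,0,0,0.001,0,0,1,0,0,0,0,0,0,1]

```text
clock: 12.15
eef_pos: [635.3, -5.7, 140.4]
tool_rot: [3.142, -0.0, 0.144]
force: [1.0, -0.9, -2.5]
width: 59.3
gripper_force: 65.2
```

carry_out:
  deltas: [0,0,0,0.001,0,0,1,0,0,0,0,0,0,1]

```text
clock: 12.4
eef_pos: [636.0, -5.6, 140.3]
tool_rot: [3.142, 0.0, 0.144]
force: [-0.6, 1.0, -2.4]
width: 59.0
gripper_force: 65.4
```

carry_out:
  deltas: [0,0,0,0.001,0,0,1,0,0,0,0,0,0,1]

```text
clock: 12.65
eef_pos: [636.0, -5.6, 140.1]
tool_rot: [-3.142, 0.002, 0.144]
force: [-4.6, -0.9, -0.3]
width: 59.1
gripper_force: 65.5
```

carry_out:
  deltas: [0,0,0,0.001,0,0,1,0,0,0,0,0,0,1]

```text
clock: 12.9
eef_pos: [636.0, -5.6, 140.0]
tool_rot: [-3.141, 0.004, 0.144]
force: [-7.0, -1.4, 2.1]
width: 59.2
gripper_force: 65.7
```

Contact is at the expected place, about 7 N. I ease off a little and lower in small steps.

carry_out:
  deltas: [0,0,0,-0.001,0,0,1,0,0,0,0,0,0.002,1,0,0,0,0,0,0.002,1,0,0,0,0,0,0.002,1,0,0,0,0,0,0.002,1,0,0,0,0,0,0.002,1,0,0,0,0,0,0,1]

```text
clock: 13.78
eef_pos: [636.0, -5.7, 129.9]
tool_rot: [-3.142, 0.002, 0.144]
force: [-5.1, -0.6, -0.4]
width: 59.7
gripper_force: 65.6
```

carry_out:
  deltas: [0,0,0,0,0,0.002,1,0,0,0,0,0,0.002,1,0,0,0,0,0,0.002,1,0,0,0,0,0,0.002,1,0,0,0,0,0,0,1]

```text
clock: 14.4
eef_pos: [635.9, -5.6, 121.9]
tool_rot: [-3.142, 0.003, 0.144]
force: [-5.9, -1.0, -1.4]
width: 59.4
gripper_force: 65.6
```

Underside is near 103, and about 3–4 mm remain to rest.

carry_out:
  deltas: [0,0,0,0,0,0.001,1,0,0,0,0,0,0.001,1,0,0,0,0,0,0,1]

```text
clock: 14.78
eef_pos: [635.9, -5.7, 120.1]
tool_rot: [-3.142, 0.003, 0.144]
force: [-4.4, -0.8, -1.1]
width: 59.2
gripper_force: 65.6
```

carry_out:
  deltas: [0,0,0,0,0,0.001,1,0,0,0,0,0,0,1]

```text
clock: 15.02
eef_pos: [635.9, -5.6, 119.1]
tool_rot: [-3.142, 0.003, 0.144]
force: [-5.7, -0.8, -0.1]
width: 59.1
gripper_force: 65.7
```

carry_out:
  deltas: [0,0,0,0,0,0.001,1,0,0,0,0,0,0,1]

```text
clock: 15.28
eef_pos: [635.9, -5.6, 118.2]
tool_rot: [-3.141, 0.003, 0.144]
force: [-6.5, -1.2, 0.3]
width: 59.2
gripper_force: 65.8
```

carry_out:
  deltas: [0,0,0,0,0,0.001,1,0,0,0,0,0,0,1]

```text
clock: 15.52
eef_pos: [635.9, -5.7, 118.1]
tool_rot: [-3.142, 0.002, 0.144]
force: [-8.5, -1.2, 6.4]
width: 59.3
gripper_force: 66.4
```

carry_out:
  deltas: [0,0,0,0,0,0.001,1,0,0,0,0,0,0,1]

```text
clock: 15.78
eef_pos: [635.9, -5.7, 118.0]
tool_rot: [3.142, 0.002, 0.145]
force: [-11.2, -0.7, 12.2]
width: 59.4
gripper_force: 67.0
```

The bin rests on the tongue: force rises while z stays put. I ease off, then slide left.

carry_out:
  deltas: [0,0,0,-0.0015,0,-0.0015,1,0,0,0,0,0,0,1,0,0,0,0,-0.002,0,1,0,0,0,0,-0.003,0,1,0,0,0,0,-0.003,0,1,0,0,0,0,-0.003,0,1,0,0,0,0,-0.003,0,1,0,0,0,0,-0.003,0,1,0,0,0,0,0,0,1]

```text
clock: 16.9
eef_pos: [633.7, 8.7, 118.1]
tool_rot: [3.139, -0.001, 0.142]
force: [-3.5, -4.8, 2.3]
width: 59.3
gripper_force: 65.8
```

carry_out:
  deltas: [0,0,0,0,-0.003,0,1,0,0,0,0,-0.003,0,1,0,0,0,0,-0.003,0,1,0,0,0,0,-0.002,0,1,0,0,0,0,0,0,1]

```text
clock: 17.52
eef_pos: [632.2, 19.4, 118.1]
tool_rot: [3.139, -0.001, 0.142]
force: [-3.5, -5.3, 2.1]
width: 59.2
gripper_force: 65.8
```

```bash
python3 st.py
```

```text
17.525 tcp panel xyz -64.95180206999659 12.251240073241847 118.08618787663863 rot [ 3.14 -0.    0.14] F panel -4.177753218514764 -4.760473156585128 2.1059965151257662 w 59.20190744650755 [-0.9   0.54 -0.13]
```

About 10 mm remain; friction is about 5 N.

carry_out:
  deltas: [0,0,0,0,-0.002,0,1,0,0,0,0,-0.002,0,1,0,0,0,0,-0.002,0,1,0,0,0,0,-0.001,0,1,0,0,0,0,0,0,1]

```text
clock: 18.15
eef_pos: [631.2, 26.1, 118.1]
tool_rot: [3.138, -0.0, 0.141]
force: [-3.1, -5.3, 1.8]
width: 59.1
gripper_force: 65.8
```

carry_out:
  deltas: [0,0,0,0,-0.001,0,1,0,0,0,0,-0.001,0,1,0,0,0,0,0,0,1]

```text
clock: 18.52
eef_pos: [630.9, 28.0, 118.1]
tool_rot: [3.138, -0.0, 0.141]
force: [-3.7, -6.0, 2.4]
width: 59.4
gripper_force: 65.8
```

carry_out:
  deltas: [0,0,0,0,-0.001,0,1,0,0,0,0,0,0,1]

```text
clock: 18.77
eef_pos: [630.8, 29.0, 118.1]
tool_rot: [3.138, -0.001, 0.141]
force: [-4.4, -6.3, 1.6]
width: 59.1
gripper_force: 65.9
```

carry_out:
  deltas: [0,0,0,0,-0.001,0,1,0,0,0,0,0,0,1]

```text
clock: 19.02
eef_pos: [630.6, 30.0, 118.1]
tool_rot: [3.138, -0.001, 0.141]
force: [-3.3, -5.7, 2.6]
width: 59.0
gripper_force: 65.9
```

carry_out:
  deltas: [0,0,0,0,-0.001,0,1,0,0,0,0,0,0,1]

```text
clock: 19.27
eef_pos: [630.5, 30.7, 118.1]
tool_rot: [3.138, -0.0, 0.141]
force: [-3.6, -6.3, 1.7]
width: 59.1
gripper_force: 65.8
```

carry_out:
  deltas: [0,0,0,0,-0.001,0,1,0,0,0,0,0,0,1]

```text
clock: 19.52
eef_pos: [630.5, 30.7, 118.1]
tool_rot: [3.137, -0.001, 0.14]
force: [-3.0, -7.7, 3.3]
width: 59.0
gripper_force: 65.8
```

carry_out:
  deltas: [0,0,0,0,-0.001,0,1,0,0,0,0,0,0,1]

```text
clock: 19.77
eef_pos: [630.4, 30.8, 118.1]
tool_rot: [3.136, -0.001, 0.139]
force: [-2.7, -8.8, 1.7]
width: 59.3
gripper_force: 65.8
```

carry_out:
  deltas: [0,0,0,0,-0.001,0,1,0,0,0,0,0,0,1,0,0,0,0,0,0,1]

```text
clock: 20.15
eef_pos: [630.4, 30.8, 118.2]
tool_rot: [3.135, -0.001, 0.139]
force: [-2.5, -10.5, 1.7]
width: 59.1
gripper_force: 65.8
```

The stop holds it: the position is fixed and force rises from 6 to 10.5 N. I ease the side load and release.

carry_out:
  deltas: [0,0,0,0,0.002,0,1,0,0,0,0,0,0,1,0,0,0,0,0,0,0.2,0,0,0,0,0,0,-0.5,0,0,0,0,0,0,-1,0,0,0,0,0,0,-1,0,0,0,0,0,0,-1,0,0,0,0,0,0,-1,0,0,0,0,0,0,-1]

```text
clock: 21.28
eef_pos: [629.8, 35.1, 117.8]
tool_rot: [-3.142, -0.0, 0.144]
force: [0.5, 0.6, 0.5]
width: 85.3
gripper_force: 0.0
```

```bash
python3 - <<'E'
from h import *
s=ctrl.read_state();im=ctrl.get_image('wrist');c=ctrl.calibration('wrist');np.savez('w5.npz',**c);cv2.imwrite('pics/w5.png',im[:,:,::-1]);print(s['width'],s['force'],s['eef_pos'])
E
```

```text
85.29469860379257 [0.48976205 0.63850662 0.50187961] [629.84310796  35.11080129 117.82054027]
```

View pics/w5.png

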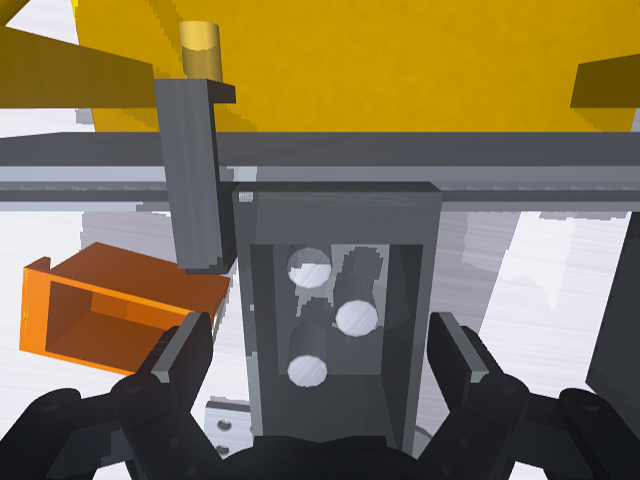

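The bin hangs square with its lip behind the tongue and its left side against the stop at (240,225). All three spacers are inside and the fingers are clear on both sides. I centre 4 mm and retreat straight up.

carry_out:
  deltas: [0,0,0,0,0.004,0,-1,0,0,0,0,0,-0.01,-1,0,0,0,0,0,-0.02,-1,0,0,0,0,0,-0.04,-1,0,0,0,0,0,-0.04,-1,0,0,0,0,0,-0.04,-1,0,0,0,-0.03,0,0,-1,0,0,0,0,0,0,-1,0,0,0,0,0,0,-1]

```text
clock: 22.45
eef_pos: [601.2, 26.7, 268.3]
tool_rot: [-3.142, -0.001, 0.144]
force: [0.8, -0.3, -0.5]
width: 85.2
gripper_force: 0.0
```

```bash
python3 - <<'E'
from h import *
s=ctrl.read_state();print(s['eef_pos'],s['force']);im=ctrl.get_image('wrist');cv2.imwrite('pics/w6.png',im[:,:,::-1])
E
```

```text
[601.15051949  26.7079958  268.3124159 ] [ 0.84649886 -0.25057808 -0.45887254]
```

View pics/w6.png

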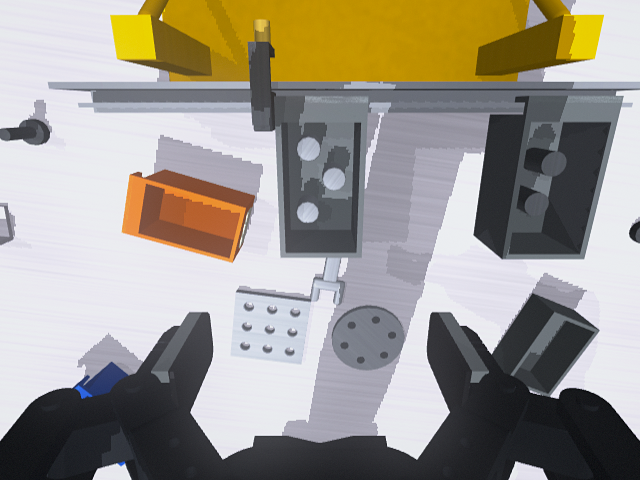

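The bin hangs at (320,175) against the stop at (262,90), square and with its three spacers. The gripper is clear and the bystanders are where they were. I'm handing in.

```bash
python3 -c "
from cell import ctrl
print(ctrl.finish_job())"
```

```text
the job is handed in; nothing more can be done
None
```

I hung the bin on the rail, slid it left until it pressed lightly against the stop, released it with all three spacers inside, and handed the job in at about 22.5 s; no verdict was returned.

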